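# Clamp a circuit board and wedge its plug-in module loose

## Robot

A 6-joint arm with a two-finger parallel gripper is mounted at the origin on the work surface. World frame = base frame: x ahead of the robot, y to its left, z up, the work surface at z = 0. Lengths are in m, angles in degrees, forces in N, time in s.
With the tool pointing down it reaches from about 0.3 to 0.75 m from the base axis. Payload 8.5 kg.
Tool frame: the origin (TCP) lies midway between the tips of the shut fingers; the grasp point (between the pads) lies 19 mm behind it; z points along the fingers, y is the line along which they close (so a half turn about z gives the same grasp; the last joint's range is limited). The gripper opens to 85 mm and grips with 20 to 120 N. Pads are 22 mm wide; open, the fingers measure 114 mm over their backs; the gripper's body (76 mm by 85 mm) begins 54 mm behind the grasp point. The pads swing forward as they close: fully open they stand 13 mm farther back than shut.
Start: joints at [61.175, 21.807, 74.336, -0, 83.858, -12.336], TCP at [0.156, 0.527, 0.231] pointing down, gripper open.
Joint ranges: [-178.18, 178.18], [-50.72, 133.34], [12.68, 142.11], [-81.47, 261.47], [9.98, 163.14], [-165.26, 165.26]. Speed limits (degrees/s): [136.94, 136.94, 180, 180, 180, 180].

## Interface

Orientations are given as a 3x3 rotation matrix whose columns are the frame's x, y, z axes.
In Python, from rig import env, viewer, recognise, pinpoint gives the robot as it stands.
- The arm moves only by the tool move_arm, never from a script. Its argument "plan" is text: rows parted by semicolons, each of 7 numbers parted by spaces: the shift along the tool's x, y, z in m, then the turn, a rotation vector about the tool's x, y, z in rad, then the finger opening in m, from 0 to 0.0854. A call has 1 to 12 rows; each row shifts and turns the commanded pose from where the row before left it, along the tool's axes as they then stand; what a row does not reach is not made up. A row lasts 1/8 s, in which the tool goes at most 62.5 mm and 10.7 degrees, less where a joint would pass 70% of its speed; a pose out of reach is approached as far as the arm can. A call is refused whole if a number of a shift passes 0.0625 or a number of a turn 0.188, either way. A call with a gripper value outside its range is refused whole. The fingers move at their own pace and stop on an object; "grip_force" is the grip in N (left out, the last holds). Time passes only in rows, so rows that do not move let the fingers close. It gives the time, the measured TCP pose, the force, the opening and the grip force at its end, in the units of the state.
- env.observe(): the state, without advancing time (a new reading comes with each control period).
- viewer.get_image(name): name is "scene" or "top"; returns (picture, depth): 400x640x3 uint8, red, green, blue; 400x640 float32, m along the optical axis (not along the pixel's ray), 0 where there is no reading.
- viewer.calibration(name): a dict with "fx", "fy", "cx", "cy" (pixels), "R" (3x3) and "t" (3): a world point X has camera coordinates R X + t. Camera axes: x right, y down, z forward; pixel columns grow to the right and rows downward; lengths in m; the calibration is good to about 2 mm. A picture is of the moment at which its call begins. calibration takes no time and is no camera call.
- env.close_job(): hands the job in; it is judged then, once.
Trained networks look in the newest picture that a camera, given by its name, has taken for a name from the list of things; names that differ only in an ending like _2 or _b are one class to them, and where a whole thing is asked for, a point or a joint stands for the part that bears it (a point fixed in the world has none). Each returns a list of dicts, best first, with "conf" (0 to 1); they miss things now and then, are a little off and sometimes report something else, mostly with a low value. They report only what shows in the picture. A call takes as long as a camera call. They do not tell look-alikes from the thing itself.
- recognise(camera, name): "extent" ([centre column, centre row, width, height] in pixels, round what is visible of it).
- pinpoint(camera, name): "pixel" ([column, row] in pixels: a listed point, or the origin of a listed thing).
The state is a dict: "time_s": time; "q": joint angles; "qvel": joint speeds; "joint_efforts": joint torques, N m; "position": TCP position; "tool_rot": TCP orientation; "ft_force": force on the tool from outside, world axes, zero at the start; "wrist_torque": the same for the moment, N m; "grip_width": finger opening in m; "gripper_force": force on a finger pad.
Only numpy, scipy, OpenCV 4.12 (cv2) and the standard library are available. Lean on these libraries where they do the work, as an engineer would, in place of code of your own. Each camera call takes 0.05 s, during which the arm holds its last target. There are 200 camera calls.

## Task

Slide the holder's loose jaw shut until it grips the circuit board firmly against the fixed jaw. Then take the plastic wedge by its grip block, lay it flat on the board and push its thin end in under the near end of the heat-sinked module, between the two socket strips, until that end has just lifted off its sockets, by about 3 mm and no more than 6 mm or the far pins bend. Raise it with the wedge alone, never with the fingers, leave the other things on the bench alone, and finish while still holding the wedge in place under the module.

Things in the scene. Friction and masses are not known exactly. Their poses are not given: they have to be found in the camera images.
- holder: Aluminium board holder fixed to the bench. Origin: underside, mid board when clamped; z up, +x from sliding to fixed jaw. Base plate x -145 to 105, 110 wide, top z 6. Two steel rails along x at y +-36, 8 wide, tops z 26, carry the board; between them a channel 64 wide down to the plate. Fixed jaw: bar across the +x end, gripping face at x 60, top z 34.
- jaw: Sliding jaw between the rails. Origin: on its gripping face, level with the holder's underside, axes as the holder's. Slides along holder x with 3 N drag (up to 3 N more with the board), stays where left; shut on the board at holder x -60, starts 15 to 35 mm back. Carriage 60 wide, top z 22. Two gripping posts at y +-26, 10 wide, 8 deep, top z 34; free between them.
- jaw_push (a point): Where to push the jaw shut, towards holder +x: middle of the back face of its dark knurled thumb bar, 50 wide, z 7 to 24, 40 mm behind the jaw's origin. Once the board is clamped the push force climbs sharply; 10 to 12 N is enough.
- board: Loose green circuit board 120 x 90 x 2 lying on the rails. Origin: centre of underside; x (long side) as the holder's, top z 2. Starts 4 to 12 mm short of the fixed jaw, a little turned. Strip y +-20 is clear from its near edge (x -60) to the module. Two black socket strips 8 high, 3 wide at y +-12.5, x -10 to 52: 22 mm free between. With module 0.37 kg.
- module: Plug-in power module: green carrier plate 70 x 32 x 2 with black block and finned aluminium heat sink, 25 high in all, seated on the socket strips. Origin: underside of the carrier at its far end (board x 55, z 10), axes as the board's. It rocks up about that end when its near end is lifted by 1.5 to 2.5 N, and drops back if let go.
- module_lip (a point): Middle of the lower edge of the module's near (-x) end, 70 mm from its origin, at board x -15, y 0. Seated it is 8 mm above the board's top (z 10 in the board's frame); the wedge goes into that gap. Its height above z 10 is the lift.
- wedge: Loose black plastic wedge, 60 g, flat underside. Origin: underside below the grip block's centre; z up, +x to the thin end. Grip block 30 (x) x 16 (y) x 42 high: grasp across the 16. Blade x 15 to 85, 15 wide, top slopes from 16 down to 2 high at the tip, 1 in 5: it meets the lip with the tip 30 mm past it; each 5 mm more lifts 1 mm (45 past: 3 mm lift).
- wedge_tip (a point): Underside of the wedge's thin end, middle: wedge x 85, z 0.
- spool: Bystander: reel of solder, 58 diameter, 38 high; origin centre of underside.
- small_board: Bystander: small green circuit board 75 x 50, 16 high; origin centre of underside.
- screwdriver: Bystander: screwdriver lying on the bench; origin under its middle.
- magnifier: Bystander: helping-hand stand with lens on a black foot 100 x 60, about 200 high; origin centre of underside.
Things that resemble listed ones, but are neither listed nor needed, are in the scene too. What is shaped like the board but orange or pink is not meant.

How it is judged (in metres and radians):
On the way, in this order (a step that is already met when the one before it is completed fails the run):
1. the sliding jaw grips the board against the fixed jaw with more than 3 N (x of jaw in the frame of holder above -0.0625 m and x of board in the frame of holder above -0.0025 m and contact force between jaw and board above 3 N), for 0.1 s.
2. the wedge, held in the fingers, lies flat on the board with its tip at least 5 mm under the module (contact force between the fingers and wedge above 2 N and x of wedge_tip in the frame of board above -0.01 m and z of wedge_tip in the frame of board below 0.006 m and angle between wedge's own z axis and vertical below 0.12 rad), for 0.1 s.
At the end, for the whole second after the job is handed in: The board is clamped (jaw and board within 2.5 mm of the shut position), the module's near end is 1.5 to 6 mm off its seat and still, resting on the wedge, which lies flat on the board (within 4 mm and 0.12 rad) and is still gripped by the fingers; neither fingers nor arm touch the module (x of jaw in the frame of holder above -0.0625 m and x of board in the frame of holder above -0.0025 m and z of module_lip in the frame of board between 0.0115 and 0.016 m and linear speed of module below 0.01 m/s and contact force between wedge and module above 0.3 N and contact force between the fingers and wedge above 2 N and contact force between each of the fingers, the arm and module below 0.3 N and z of wedge_tip in the frame of board below 0.006 m and angle between wedge's own z axis and vertical below 0.12 rad); the arm keeps its last pose, push and grip.
It fails at once if the module's near end is raised more than 7 mm (far pins bend) (z of module_lip in the frame of board above 0.017 m).
It fails at once if the module is lifted while the board is not clamped (z of module_lip in the frame of board above 0.012 m and (x of jaw in the frame of holder below -0.064 m or x of board in the frame of holder below -0.004 m)).
It fails at once if the fingers or the arm push on the module (contact force between any of the fingers, the arm and module above 1 N).
It fails at once if a bystander is moved more than 20 mm (distance of any of spool, small_board, screwdriver, magnifier from where it was at the start of the episode above 0.02 m).
It also fails if it takes over 56 s, if anything falls off the work surface, if the arm or the gripper's body presses on something with over 40 N, if the wrist force passes 120 N, or if a joint passes its speed limit or range.

## Working session

There is one attempt and no reset: what is moved stays moved. The work goes in short steps, Python scripts to look and compute and a tool call to move; the robot and the scene stay as the last step left them, time stands still between calls to the robot, and variables do not carry over. Pictures are saved under pics/ and viewed, at most 10 in all, crops included, and the job is handed in when it is done.

Besides the shell and the picture viewer there is one more tool, called after "Emit:" by a JSON object that holds its "api" and its "payload". move_arm: Moves the arm, as the interface text tells. Its arguments: {"type":"object","properties":{"plan":{"type":"string"},"grip_force":{"type":"number"}},"required":["plan"]}

```bash
mkdir -p pics
cat > h.py <<'E'
import numpy as np, cv2
from rig import env, viewer, recognise, pinpoint
def px2w(cam,u,v,d):
    c=viewer.calibration(cam);p=np.array([(u-c['cx'])/c['fx']*d,(v-c['cy'])/c['fy']*d,d])
    return np.array(c['R']).T@(p-np.array(c['t']))
def atz(cam,u,v,z):
    c=viewer.calibration(cam);R=np.array(c['R']);o=-R.T@np.array(c['t'])
    r=R.T@np.array([(u-c['cx'])/c['fx'],(v-c['cy'])/c['fy'],1]);return o+r*(z-o[2])/r[2]
def proj(cam,X):
    c=viewer.calibration(cam);p=np.array(c['R'])@np.array(X)+np.array(c['t'])
    return np.array([c['fx']*p[0]/p[2]+c['cx'],c['fy']*p[1]/p[2]+c['cy']])
def cloud(cam,D):
    c=viewer.calibration(cam);v,u=np.mgrid[0:400,0:640]
    P=np.stack([(u-c['cx'])/c['fx']*D,(v-c['cy'])/c['fy']*D,D],-1)-np.array(c['t'])
    return P@np.array(c['R'])
def mat(s): return np.array(s).round(4).tolist()
E
python3 - <<'E'
from h import *
for cam in ['top','scene']:
    im,d=viewer.get_image(cam);cv2.imwrite(f'pics/{cam}0.png',im[:,:,::-1]);np.savez(f'{cam}0.npz',im=im,d=d)
    print(cam,mat(viewer.calibration(cam)['R']),mat(viewer.calibration(cam)['t']),viewer.calibration(cam)['fx'])
    for n in ['holder','jaw','jaw_push','board','module','module_lip','wedge','wedge_tip','spool','small_board','screwdriver','magnifier']:
        print(n,[(np.round(r['pixel']).tolist(),round(r['conf'],2)) for r in pinpoint(cam,n)[:3]])
s=env.observe();print(s['time_s'],mat(s['position']),mat(s['tool_rot']),s['grip_width'])
E
```

```text
top [[-0.0803, -0.9968, 0.0046], [-0.972, 0.0773, -0.2218], [0.2208, -0.0223, -0.9751]] [0.0665, 0.5659, 1.1452] 481.9350831133782
holder []
jaw [([313.0, 204.0], 0.8), ([266.0, 217.0], 0.74)]
jaw_push [([329.0, 199.0], 0.66)]
board [([285.0, 297.0], 0.83), ([238.0, 147.0], 0.78), ([288.0, 206.0], 0.7)]
module [([344.0, 302.0], 0.85), ([285.0, 279.0], 0.82), ([268.0, 212.0], 0.71)]
module_lip [([284.0, 304.0], 0.86), ([242.0, 136.0], 0.73), ([294.0, 205.0], 0.63)]
wedge [([436.0, 219.0], 0.71)]
wedge_tip [([411.0, 232.0], 0.61)]
spool [([394.0, 132.0], 0.85)]
small_board [([291.0, 132.0], 0.57)]
screwdriver [([194.0, 238.0], 0.6), ([315.0, 202.0], 0.35)]
magnifier [([163.0, 187.0], 0.8), ([192.0, 241.0], 0.47)]
scene [[-0.2395, 0.9709, -0.0079], [0.8139, 0.1963, -0.5468], [-0.5293, -0.1374, -0.8372]] [0.0789, -0.4197, 1.3685] 382.31061734754707
holder [([342.0, 218.0], 0.92)]
jaw [([313.0, 219.0], 0.61)]
jaw_push [([299.0, 215.0], 0.65)]
board [([369.0, 292.0], 0.86), ([298.0, 150.0], 0.83), ([341.0, 215.0], 0.73)]
module [([318.0, 142.0], 0.76), ([382.0, 282.0], 0.74), ([360.0, 212.0], 0.55)]
module_lip [([334.0, 213.0], 0.81), ([369.0, 154.0], 0.7), ([366.0, 300.0], 0.65)]
wedge []
wedge_tip [([242.0, 174.0], 0.51)]
spool [([209.0, 259.0], 0.84)]
small_board [([308.0, 292.0], 0.94), ([342.0, 220.0], 0.23)]
screwdriver [([430.0, 223.0], 0.86)]
magnifier [([456.0, 279.0], 0.57)]
1.3 [0.1561, 0.5273, 0.2313] [[-0.9589, 0.2838, -0.0], [0.2838, 0.9589, -0.0], [0.0, -0.0001, -1.0]] 0.08513222934933196
```

View pics/top0.png

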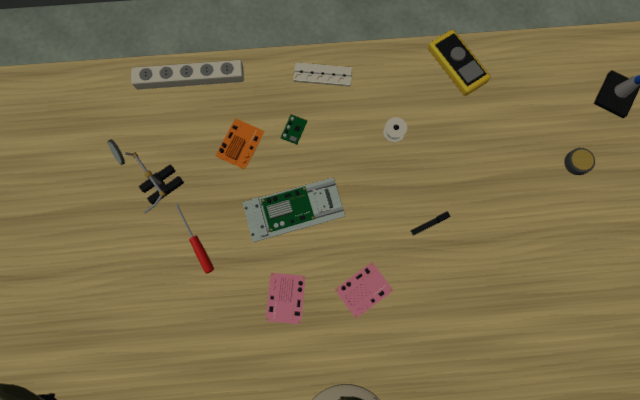

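View pics/scene0.png

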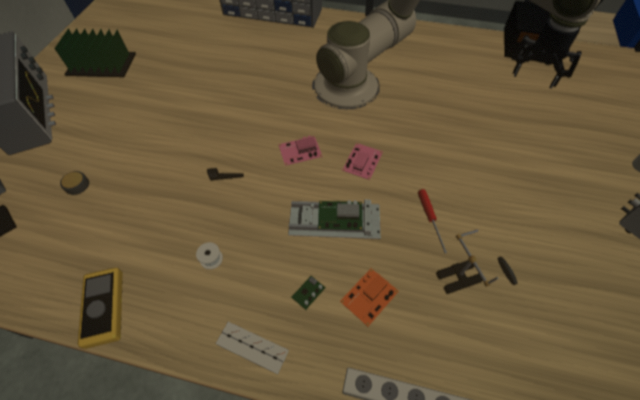

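Run:
```python
from h import *
im=np.load('top0.npz')['im'];d=np.load('top0.npz')['d']
a=cv2.resize(im[172:248,236:352],None,fx=6.8,fy=6.8,interpolation=cv2.INTER_CUBIC)[:,:,::-1]
cv2.imwrite('pics/crop0.png',a[:600,:800])
P=cloud('top',d)
# depth noise on bench
print('bench z',np.median(P[250:270,200:260,2]),P[250:270,200:260,2].std(), (d==0).mean())
# wedge: dark pixels in window
for nm,(r0,r1,c0,c1) in dict(wedge=(205,242,402,460)).items():
    g=im[r0:r1,c0:c1].max(-1); m=g<75
    Q=P[r0:r1,c0:c1]
    v,u=np.nonzero(m); print(m.sum(),u.min()+c0,u.max()+c0,v.min()+r0,v.max()+r0)
    q=Q[m];print('z pct',np.percentile(q[:,2],[5,25,50,75,95]))
    B=np.array([atz('top',a+c0,b+r0,z) for a,b,z in zip(u,v,q[:,2])])[:,:2]
    (cx,cy),(w,h),an=cv2.minAreaRect(B.astype(np.float32));print(cx,cy,w,h,an)
    hi=q[q[:,2]>0.03];print('block',hi.mean(0),len(hi)); 
    c,s,vt=np.linalg.svd(q[:,:2]-q[:,:2].mean(0),full_matrices=False);print(vt[0],np.degrees(np.arctan2(vt[0,1],vt[0,0])))
    t=(q[:,:2]-q[:,:2].mean(0))@vt[0]; 
    for k in np.arange(-.07,.07,.01):
        mm=(t>=k)&(t<k+.01); 
        if mm.any(): print(round(k,2),mm.sum(),q[mm].mean(0).round(4))
s=np.load('scene0.npz');a=cv2.resize(s['im'][150:250,190:395],None,fx=3.9,fy=3.9,interpolation=cv2.INTER_CUBIC)[:,:,::-1];cv2.imwrite('pics/crop1.png',a)
```

```text
bench z -0.00016502761364133384 0.07193103063089974 0.0040625
247 411 449 212 234
z pct [0.00084283 0.00682589 0.01227907 0.03827891 0.04310854]
0.4101569652557373 -0.12447308003902435 0.02481187880039215 0.4059125781059265 28.447994232177734
block [ 0.49364886 -0.28678932  0.05606649] 77
[-0.42501441  0.90518659] 115.15157524511142
-0.05 20 [ 0.5004 -0.3018  0.0414]
-0.04 23 [ 0.4971 -0.2938  0.0407]
-0.03 30 [ 0.493  -0.284   0.0354]
-0.02 38 [ 0.4898 -0.2764  0.0202]
-0.01 22 [ 0.4857 -0.2656  0.0117]
0.0 23 [ 0.4817 -0.2565  0.0102]
0.01 23 [ 0.4784 -0.2471  0.0083]
0.02 23 [ 0.4746 -0.238   0.006 ]
0.03 23 [ 0.4712 -0.2284  0.0048]
0.04 21 [ 0.4676 -0.2194  0.0034]
```

View pics/crop0.png

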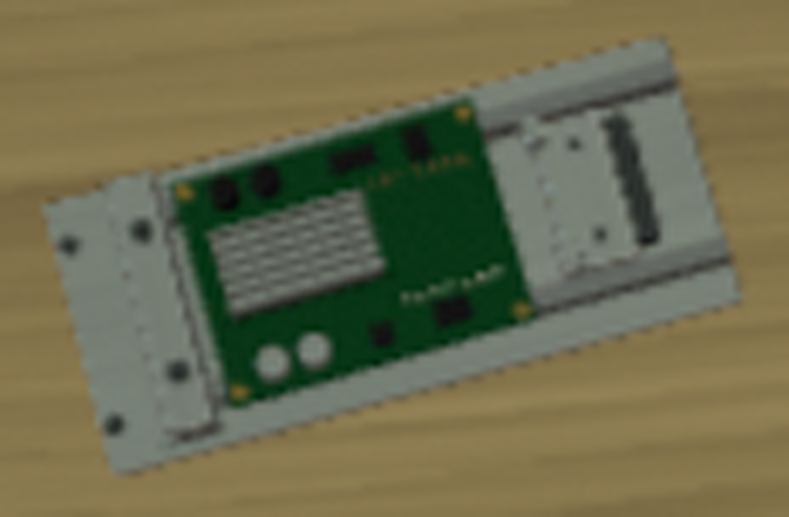

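View pics/crop1.png

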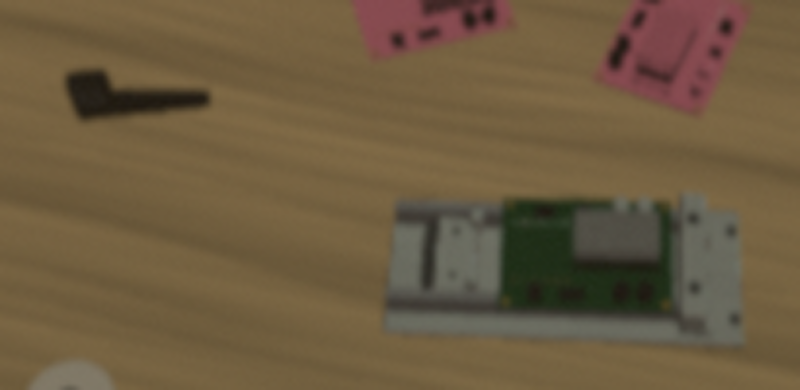

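```bash
cat > meas.py <<'E'
from h import *
def measure(im,d,box=(165,252,230,358),verbose=True):
    P=cloud('top',d);r0,r1,c0,c1=box;Q=P[r0:r1,c0:c1].reshape(-1,3);C=im[r0:r1,c0:c1].reshape(-1,3).astype(int)
    hs=cv2.cvtColor(im[r0:r1,c0:c1],cv2.COLOR_RGB2HSV).reshape(-1,3)
    ok=(Q[:,2]>0.0035)&(Q[:,2]<0.1)
    H=Q[ok]
    (cx,cy),(w,h),an=cv2.minAreaRect(H[:,:2].astype(np.float32))
    if verbose: print('holder rect',cx,cy,w,h,an)
    g=(C[:,1]>C[:,0]*1.5)&(Q[:,2]>0.018)&(Q[:,2]<0.034)
    G=Q[g];rb=cv2.minAreaRect(G[:,:2].astype(np.float32));print('board rect',rb,'z',np.median(G[:,2]))
    m=(Q[:,2]>0.055);M=Q[m];rm=cv2.minAreaRect(M[:,:2].astype(np.float32));print('sink rect',rm,'z',np.median(M[:,2]))
    return Q,C
if __name__=='__main__':
    z=np.load('top0.npz');Q,C=measure(z['im'],z['d'])
    b=cv2.boundingRect
    im=z['im'];sub=im[186:212,322:336].max(-1);P=cloud('top',z['d'])
    mm=sub<75;v,u=np.nonzero(mm);p=P[186:212,322:336][mm];print('bar',len(p),p.mean(0),p[:,2].min(),p[:,2].max())
    print('corners z6',[atz('top',236+a/6.8,172+b/6.8,0.006).round(4)[:2].tolist() for a,b in [(45,205),(665,38),(740,297),(118,472)]])
    print('board corners z28',[atz('top',236+a/6.8,172+b/6.8,0.028).round(4)[:2].tolist() for a,b in [(470,100),(538,310),(228,405),(168,182)]])
    print('bar back z24',[atz('top',236+a/6.8,172+b/6.8,0.024).round(4)[:2].tolist() for a,b in [(626,113),(658,240)]])
E
python3 meas.py
```

```text
holder rect 0.5572325587272644 0.08567894250154495 0.3358016908168793 0.23005680739879608 85.4522933959961
board rect ((0.5497578382492065, 0.10097447037696838), (0.08908494561910629, 0.1180531308054924), 12.57103443145752) z 0.027660979405026914
sink rect ((0.43107494711875916, 0.09116638451814651), (0.2703551948070526, 0.05760636925697327), 14.342280387878418) z 0.06047129782072749
bar 70 [ 0.5698833  -0.0059301   0.03939121] 0.006464963257509045 1.2418343465547466
corners z6 [[0.5807, 0.2176], [0.6281, -0.0264], [0.5236, -0.0461], [0.4753, 0.1948]]
board corners z28 [[0.6039, 0.0512], [0.5207, 0.0318], [0.494, 0.15], [0.581, 0.1677]]
bar back z24 [[0.595, -0.0079], [0.5447, -0.0158]]
```

```bash
cat > fit.py <<'E'
from h import *
from scipy.optimize import minimize
def fit(d,init,side=.10):
    P=cloud('top',d)[155:262,220:368].reshape(-1,3)
    P=P[(P[:,2]>-.02)&(P[:,2]<.12)]
    X=P[:,:2];z=P[:,2]
    def cost(p,full=False):
        x0,y0,t,js,bx,by,bt=p
        c,s=np.cos(t),np.sin(t);D=X-[x0,y0];x=D@[c,s];y=D@[-s,c]
        h=np.zeros(len(x));inp=(abs(x+.02)<.125)&(abs(y)<.055);h[inp]=.006
        h[inp&(abs(abs(y)-.036)<.004)&(x<.06)]=.026
        # carriage and bar, js = jaw origin x
        h[(abs(y)<.030)&(x<js)&(x>js-.030)]=.022
        h[(abs(y)<.025)&(x<js-.034)&(x>js-.040)]=.024
        h[(abs(abs(y)-.026)<.005)&(x<js)&(x>js-.008)]=.034
        h[(x>.06)&(x<.072)&inp]=.034
        c2,s2=np.cos(bt),np.sin(bt);E=np.c_[x-bx,y-by];u=E@[c2,s2];v=E@[-s2,c2]
        h[(abs(u)<.06)&(abs(v)<.045)]=.028
        h[(u>-.015)&(u<.055)&(abs(v)<.016)]=.061
        w=np.ones(len(x));w[(x>.070)&(x<.09)]=0;w[(x<js-.028)&(x>js-.036)]=0
        w[(u>-.018)&(u<.058)&(abs(v)<.019)]=.5
        r=np.minimum(abs(z-h),.012)
        return (w*r).sum()
    best=None
    for k in range(6):
        rng=np.random.default_rng(k);i=np.array(init)+rng.normal(0,1,7)*[.002,.002,.01,.005,.002,.002,.01]
        S=np.vstack([i]+[i+e for e in np.diag([.006,.006,.03,.012,.006,.006,.04])])
        r=minimize(cost,i,method='Nelder-Mead',options=dict(initial_simplex=S,maxiter=3000,xatol=1e-5,fatol=1e-4))
        print(r.x.round(4),r.fun.round(3))
        if best is None or r.fun<best.fun:best=r
    return best.x
if __name__=='__main__':
    d=np.load('top0.npz')['d']
    p=fit(d,[.556,.105,1.775,-.085,-.008,0,.01])
    print(p.round(4),np.degrees(p[2]))
    # wedge
    P=cloud('top',d)[200:246,396:466].reshape(-1,3);P=P[(abs(P[:,2])<.06)]
    X=P[:,:2];z=P[:,2]
    def cw(p):
        c,s=np.cos(p[2]),np.sin(p[2]);D=X-p[:2];x=D@[c,s];y=D@[-s,c]
        h=np.zeros(len(x));b=(x>.015)&(x<.085)&(abs(y)<.0075);h[b]=.002+(.085-x[b])*.2
        h[(abs(x)<.015)&(abs(y)<.008)]=.042
        return np.minimum(abs(z-h),.012).sum()
    for k in range(6):
        i=np.array([.498,-.296,2.01])+np.random.default_rng(k).normal(0,1,3)*[.003,.003,.02]
        S=np.vstack([i]+[i+e for e in np.diag([.006,.006,.04])])
        r=minimize(cw,i,method='Nelder-Mead',options=dict(initial_simplex=S));print('wedge',r.x.round(4),r.fun)
E
python3 fit.py
```

```text
[ 5.4990e-01  1.0670e-01  1.7657e+00 -8.0400e-02 -4.7000e-03  1.0000e-04
  4.1300e-02] 33.643
[ 5.5050e-01  1.0690e-01  1.7708e+00 -8.0300e-02 -5.0000e-03  1.0000e-03
  2.6200e-02] 33.775
[ 5.5090e-01  1.0690e-01  1.7584e+00 -8.0600e-02 -5.5000e-03  1.1000e-03
  2.5300e-02] 33.636
[ 0.5497  0.1069  1.7691 -0.081  -0.0054  0.      0.003 ] 33.677
[ 5.4990e-01  1.0700e-01  1.7615e+00 -8.0700e-02 -6.0000e-03 -5.0000e-04
  3.3300e-02] 33.684
[ 5.5010e-01  1.0610e-01  1.7664e+00 -8.0700e-02 -4.7000e-03 -3.0000e-04
  2.1600e-02] 33.652
[ 5.5090e-01  1.0690e-01  1.7584e+00 -8.0600e-02 -5.5000e-03  1.1000e-03
  2.5300e-02] 100.74877082939213
wedge [ 0.5001 -0.2933  2.0094] 6.6440371863198875
wedge [ 0.4986 -0.2937  1.9578] 6.473219298861446
wedge [ 0.4995 -0.2933  1.9956] 6.5941214967344886
wedge [ 0.4992 -0.2936  1.9744] 6.545464219809294
wedge [ 0.4981 -0.2924  1.9581] 6.492990850283611
wedge [ 0.4987 -0.2937  1.9581] 6.473217724373487
```

Emit:
{"api": "move_arm", "payload": {"plan": "0 0 0 0 0 0.1812 0; 0 0 0 0 0 0.1812 0; 0 0 0 0 0 0.1812 0; 0 0 0 0 0 0.1812 0; 0 0 0 0 0 0.1812 0; 0 0 0 0 0 0.1812 0", "grip_force": 40}}

```text
time_s: 2.05
position: [0.1561, 0.5274, 0.2313]
tool_rot: [[-0.189, 0.982, -0.0], [0.982, 0.189, 0.0], [0.0, -0.0, -1.0]]
ft_force: [0.8, 0.3, -0.6]
grip_width: 0.0001
gripper_force: 0.0
```

Emit:
{"api": "move_arm", "payload": {"plan": "-0.0537 0.0254 0.0117 0 0 0 0; -0.0537 0.0254 0.0117 0 0 0 0; -0.0537 0.0254 0.0117 0 0 0 0; -0.0537 0.0254 0.0117 0 0 0 0; -0.0537 0.0254 0.0117 0 0 0 0; -0.0537 0.0254 0.0117 0 0 0 0; -0.0537 0.0254 0.0117 0 0 0 0; -0.0537 0.0254 0.0117 0 0 0 0; -0.0537 0.0254 0.0117 0 0 0 0; -0.0537 0.0254 0.0117 0 0 0 0; -0.0537 0.0254 0.0117 0 0 0 0; -0.0537 0.0254 0.0117 0 0 0 0"}}

```text
time_s: 3.55
position: [0.5815, -0.0472, 0.0906]
tool_rot: [[-0.194, 0.981, 0.0], [0.981, 0.194, 0.0], [-0.0, 0.0, -1.0]]
ft_force: [0.2, 0.1, 0.3]
grip_width: -0.0002
gripper_force: 0.0
```

Emit:
{"api": "move_arm", "payload": {"plan": "0 0 0.04 0 0 0 0; 0 0 0.039 0 0 0 0; 0 0 0 0 0 0 0; 0.01 0 0 0 0 0 0; 0.01 0 0 0 0 0 0; 0.005 0 0 0 0 0 0; 0.005 0 0 0 0 0 0; 0.005 0 0 0 0 0 0"}}

```text
time_s: 4.55
position: [0.5742, -0.0112, 0.0125]
tool_rot: [[-0.194, 0.981, 0.002], [0.981, 0.194, -0.001], [-0.001, 0.001, -1.0]]
ft_force: [0.7, -3.3, 2.7]
grip_width: 0.0002
gripper_force: 1.7
```

Emit:
{"api": "move_arm", "payload": {"plan": "0.003 0 0 0 0 0 0; 0.003 0 0 0 0 0 0; 0 0 0 0 0 0 0"}}

```text
time_s: 4.92
position: [0.5726, -0.0051, 0.012]
tool_rot: [[-0.195, 0.981, 0.0], [0.981, 0.195, 0.0], [-0.0, 0.0, -1.0]]
ft_force: [1.7, -2.9, 1.4]
grip_width: -0.0003
gripper_force: 1.5
```

Run:
```python
from h import *
im,d=viewer.get_image('top');np.savez('top1.npz',im=im,d=d)
cv2.imwrite('pics/crop2.png',cv2.resize(im[172:248,236:352],None,fx=6.8,fy=6.8,interpolation=cv2.INTER_CUBIC)[:,:,::-1])
```

```text
(no output)
```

View pics/crop2.png

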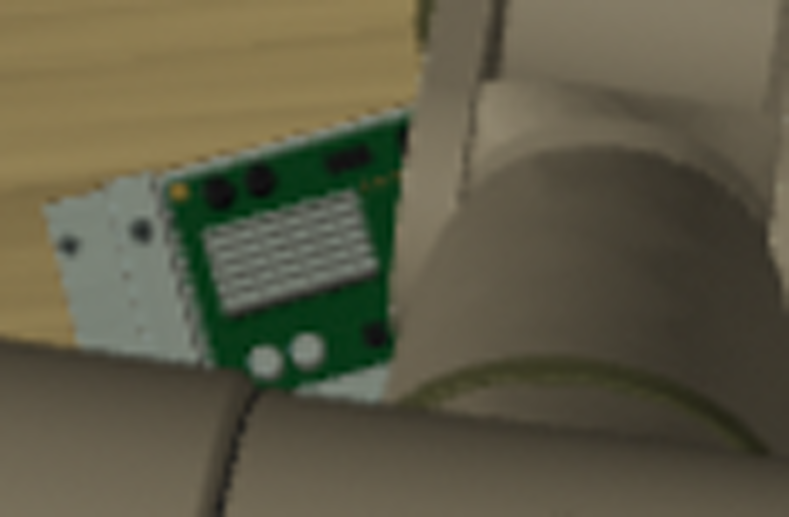

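The board (sink left edge from 210 to 204 px in the crop) has begun moving towards the fixed jaw. Keep pushing.

Emit:
{"api": "move_arm", "payload": {"plan": "0.002 0 0 0 0 0 0; 0.001 0 0 0 0 0 0; 0 0 0 0 0 0 0"}}

```text
time_s: 5.35
position: [0.5719, -0.0022, 0.0119]
tool_rot: [[-0.195, 0.981, 0.0], [0.981, 0.195, 0.0], [0.0, 0.0, -1.0]]
ft_force: [1.3, -4.2, 1.9]
grip_width: -0.0003
gripper_force: 2.1
```

Emit:
{"api": "move_arm", "payload": {"plan": "0.001 0 0 0 0 0 0; 0.001 0 0 0 0 0 0; 0 0 0 0 0 0 0"}}

```text
time_s: 5.72
position: [0.5719, -0.0017, 0.0119]
tool_rot: [[-0.195, 0.981, 0.001], [0.981, 0.195, -0.002], [-0.002, 0.0, -1.0]]
ft_force: [3.1, -11.2, -1.0]
grip_width: -0.0001
gripper_force: 6.0
```

Emit:
{"api": "move_arm", "payload": {"plan": "0 0 0 0 0 0 0; 0 0 0 0 0 0 0; -0.012 0 0 0 0 0 0; 0 0 -0.05 0 0 0 0; 0 0 -0.05 0 0 -0.109 0; 0 0 0 0 0 -0.109 0.06; -0.0453 -0.0363 0 0 0 0 0.06; -0.0453 -0.0363 0 0 0 0 0.06; -0.0453 -0.0363 0 0 0 0 0.06; -0.0453 -0.0363 0 0 0 0 0.06; -0.0453 -0.0363 0 0 0 0 0.06; 0 0 0 0 0 0 0.06"}}

```text
time_s: 7.22
position: [0.4972, -0.2954, 0.1112]
tool_rot: [[-0.398, 0.918, -0.001], [0.918, 0.398, 0.002], [0.002, -0.0, -1.0]]
ft_force: [0.1, 0.5, 0.3]
grip_width: 0.0599
gripper_force: 0.0
```

Run:
```python
from h import *
for c in ['top','scene']:
    im,d=viewer.get_image(c);np.savez(c+'2.npz',im=im,d=d)
    if c=='top':
        a=im[172:248,236:352]; b=im[172:248,380:496]
        cv2.imwrite('pics/crop3.png',cv2.resize(np.vstack([a,b]),None,fx=3.9,fy=3.9,interpolation=cv2.INTER_CUBIC)[:,:,::-1])
from fit import fit
p=fit(np.load('top2.npz')['d'],[.5502,.1068,1.766,-.060,0,0,.0]);print(mat(env.observe()['position']))
```

```text
[ 5.5030e-01  1.0640e-01  1.7603e+00 -5.9900e-02  4.0000e-04 -9.0000e-04
  1.7100e-02] 27.814
[ 5.4990e-01  1.0650e-01  1.7671e+00 -6.0500e-02  3.0000e-04 -1.1000e-03
  1.4500e-02] 27.825
[ 5.5030e-01  1.0620e-01  1.7711e+00 -5.9700e-02  6.0000e-04 -2.0000e-04
 -3.9000e-03] 27.823
[ 5.5030e-01  1.0550e-01  1.7634e+00 -5.8600e-02  1.2000e-03 -4.0000e-04
  7.0000e-03] 27.862
[ 5.4990e-01  1.0650e-01  1.7665e+00 -5.9600e-02  1.0000e-04 -1.9000e-03
  1.0200e-02] 27.784
[ 5.4980e-01  1.0620e-01  1.7704e+00 -5.9500e-02  7.0000e-04 -8.0000e-04
 -6.0000e-04] 27.751
[0.4982, -0.2919, 0.1113]
```

View pics/crop3.png

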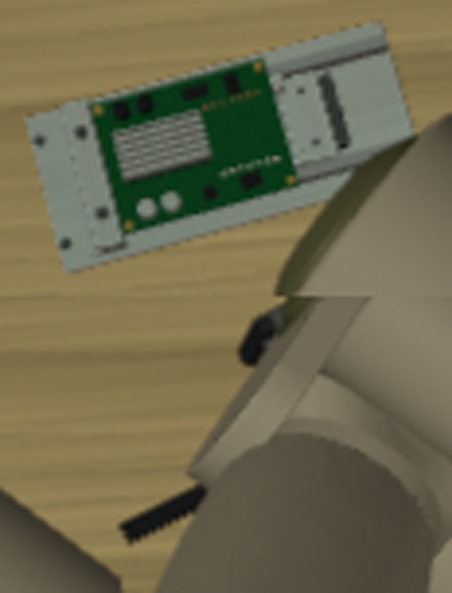

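Emit:
{"api": "move_arm", "payload": {"plan": "-0.002 0 0.04 0 0 0 0.06; 0 0 0.035 0 0 0 0.06; 0 0 0.02 0 0 0 0.06; 0 0 0 0 0 0 0; 0 0 0 0 0 0 0; 0 0 0 0 0 0 0; 0 0 0 0 0 0 0", "grip_force": 50}}

```text
time_s: 8.2
position: [0.5002, -0.2943, 0.0182]
tool_rot: [[-0.402, 0.916, 0.002], [0.916, 0.402, -0.001], [-0.002, 0.001, -1.0]]
ft_force: [1.0, 1.9, 7.3]
grip_width: 0.0151
gripper_force: 49.5
```

Emit:
{"api": "move_arm", "payload": {"plan": "0 0 -0.04 0 0 0 0; 0 0 -0.04 0 0 0 0; 0.0417 0.0353 0 0 0 0 0; 0.0417 0.0353 0 0 0 0 0; 0.0417 0.0353 0 0 0 0 0; 0.0417 0.0353 0 0 0 0 0; 0.0417 0.0353 0 0 0 0 0; 0 0 0 0 0 0.109 0; 0 0 0 0 0 0.109 0; 0 0 0 0 0 0 0; 0 0 0 0 0 0 0"}}

```text
time_s: 9.57
position: [0.5772, -0.0326, 0.097]
tool_rot: [[-0.196, 0.981, 0.0], [0.981, 0.196, -0.0], [-0.0, 0.0, -1.0]]
ft_force: [0.4, 0.5, -1.4]
grip_width: 0.0149
gripper_force: 48.9
```

Run:
```python
from h import *
for c in ['top','scene']:
    im,d=viewer.get_image(c);np.savez(c+'3.npz',im=im,d=d)
    print(c,[(np.round(r['pixel'],1).tolist(),round(r['conf'],2)) for r in pinpoint(c,'wedge_tip')[:3]])
    s=env.observe();p=np.array(s['position'])
    for X in [[.576,-.031,.1],[.5755,.05,.08]]: print(proj(c,X).round(1))
a=np.load('top3.npz')['im'][165:260,236:376];b=np.load('scene3.npz')['im'][165:260,270:410]
cv2.imwrite('pics/crop4.png',cv2.resize(np.hstack([a,b]),None,fx=2.85,fy=5.7,interpolation=cv2.INTER_CUBIC)[:,:,::-1])
cv2.imwrite('pics/crop4.png',cv2.resize(np.vstack([a,b]),None,fx=3.1,fy=3.1,interpolation=cv2.INTER_CUBIC)[:,:,::-1])
s=env.observe();print(mat(s['position']),mat(s['tool_rot']),mat(s['ft_force']))
```

```text
top []
[339.  188.1]
[306.  192.7]
scene [([322.7, 202.7], 0.72)]
[288.6 197.5]
[319.2 207.7]
[0.5773, -0.0325, 0.097] [[-0.1951, 0.9808, 0.0001], [0.9808, 0.1951, 0.0], [-0.0, 0.0001, -1.0]] [-0.3528, -0.2121, 0.1547]
```

View pics/crop4.png

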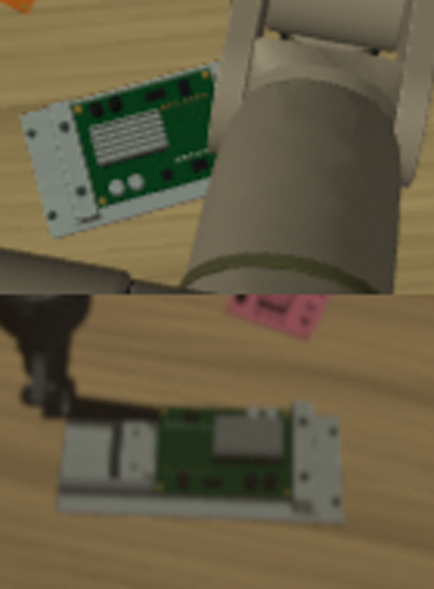

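Run:
```python
from h import *
z=np.load('scene3.npz');P=cloud('scene',z['d']);im=z['im']
m=np.zeros((400,640),bool);m[190:212,280:330]=1
m&=(im.max(-1)<80)&(P[...,2]>.06)&(P[...,2]<.14)
q=P[m];d=np.array([-.1951,.9808]);T=np.array([.5773,-.0325])
x=(q[:,:2]-T)@d;y=(q[:,:2]-T)@[-d[1],d[0]]
for k in np.arange(.0,.1,.008):
    s=(x>=k)&(x<k+.008)
    if s.any(): print(round(k,3),s.sum(),'y',y[s].min().round(4),y[s].mean().round(4),y[s].max().round(4),'z',np.median(q[s,2]).round(4),q[s,2].max().round(4))
print('xmax',np.sort(x)[-5:])
for dx in (.081,.085,.089): print(dx,proj('scene',[*(T+dx*d),.080]).round(1))
c=m[198:208].any(0);print('right col',[ (r,im[r,316:328].max(-1).tolist()) for r in (201,202,203,204)])
```

```text
0.0 13 y -0.0224 -0.0182 -0.0082 z 0.1071 0.1146
0.008 49 y -0.0179 -0.0073 0.0061 z 0.1119 0.1399
0.016 27 y -0.0096 -0.0036 0.008 z 0.0912 0.1032
0.024 22 y -0.0118 -0.0041 0.0069 z 0.0904 0.0936
0.032 21 y -0.01 -0.0037 0.0047 z 0.0889 0.0929
0.04 21 y -0.0107 -0.0033 0.007 z 0.0873 0.0916
0.048 21 y -0.0102 -0.0039 0.0044 z 0.0861 0.0884
0.056 18 y -0.0093 -0.0023 0.0061 z 0.0847 0.0872
0.064 16 y -0.0097 -0.0022 0.0049 z 0.0836 0.0865
0.072 18 y -0.0096 -0.0013 0.0072 z 0.0813 0.0841
0.08 13 y -0.0101 -0.0035 0.004 z 0.08 0.0819
xmax [0.0849857  0.08505369 0.08515571 0.08547941 0.08555213]
0.081 [319.4 203.1]
0.085 [321.  203.1]
0.089 [322.5 203.2]
right col [(201, [57, 62, 64, 71, 76, 78, 84, 82, 72, 67, 70, 72]), (202, [36, 38, 39, 43, 48, 58, 72, 69, 56, 52, 52, 52]), (203, [32, 32, 33, 34, 32, 44, 57, 56, 52, 47, 48, 46]), (204, [34, 33, 33, 32, 33, 39, 47, 50, 49, 47, 49, 47])]
```

Run:
```python
from h import *
d=np.array([-.1951,.9808]);n=np.array([-d[1],d[0]]);T=np.array([.5773,-.0325]);H=np.array([.5501,.1063])
for f,cam in [('scene3','scene'),('top3','top'),('top2','top')]:
    z=np.load(f+'.npz');P=cloud(cam,z['d']).reshape(-1,3);im=z['im'].reshape(-1,3).astype(int)
    x=(P[:,:2]-H)@d;y=(P[:,:2]-H)@n;s=(abs(y)<.04)&(x>-.03)&(x<.06)&(P[:,2]>.054)&(P[:,2]<.068)
    r=cv2.minAreaRect(np.c_[x[s],y[s]].astype(np.float32));print(f,'sink',s.sum(),r,np.percentile(x[s],[2,98]).round(4),np.percentile(y[s],[2,50,98]).round(4))
    g=(im[:,1]>1.25*im[:,0])&(P[:,2]>.02)&(P[:,2]<.036)&(abs(y)<.06)&(abs(x)<.08)
    print('board',g.sum(),np.percentile(x[g],[1,99]).round(4),np.percentile(y[g],[1,99]).round(4),np.median(P[g,2]).round(4))
    if cam=='scene':
        k=(P[:,2]>.02)&(P[:,2]<.036)&(x>-.055)&(x<-.02)&(abs(y)<.04);print('z clear',np.median(P[k,2]))
```

```text
scene3 sink 202 ((0.018943559378385544, -0.0021750833839178085), (0.03274216130375862, 0.05637846514582634), 89.45252227783203) [-0.0088  0.0468] [-0.0181 -0.0034  0.0126]
board 534 [-0.0571  0.0571] [-0.043  0.037] 0.0266
z clear 0.02667556130151376
top3 sink 158 ((0.0206742063164711, -0.00035628117620944977), (0.030818123370409012, 0.05714380368590355), 89.90019989013672) [-0.0068  0.0481] [-0.0152 -0.0015  0.0147]
board 935 [-0.0557  0.0588] [-0.044   0.0442] 0.0278
top2 sink 168 ((0.02049310691654682, -0.000415995717048645), (0.031238961964845657, 0.057713985443115234), 89.72541809082031) [-0.0072  0.0487] [-0.0153  0.0015  0.015 ]
board 1076 [-0.0589  0.0588] [-0.0441  0.0441] 0.0275
```

Emit:
{"api": "move_arm", "payload": {"plan": "0.01 0 0.02 0 0 0 0; 0 0 0.02 0 0 0 0; 0 0 0.006 0 0 0 0; 0 0 0 0 0 0 0; 0 0 0.001 0 0 0 0; 0 0 0.001 0 0 0 0; 0 0 0 0 0 0 0"}}

```text
time_s: 10.65
position: [0.5754, -0.0226, 0.0492]
tool_rot: [[-0.195, 0.981, 0.0], [0.981, 0.195, -0.0], [-0.0, 0.0, -1.0]]
ft_force: [0.1, -0.1, -0.5]
grip_width: 0.0153
gripper_force: 48.9
```

Emit:
{"api": "move_arm", "payload": {"plan": "0 0 0.001 0 0 0 0; 0 0 0.0005 0 0 0 0; 0 0 0 0 0 0 0"}}

```text
time_s: 11.02
position: [0.5754, -0.0226, 0.0474]
tool_rot: [[-0.195, 0.981, -0.0], [0.981, 0.195, 0.0], [0.0, -0.0, -1.0]]
ft_force: [0.5, 0.4, -1.0]
grip_width: 0.0151
gripper_force: 48.9
```

Emit:
{"api": "move_arm", "payload": {"plan": "0 0 0.0005 0 0 0 0; 0 0 0.0005 0 0 0 0; 0 0 0 0 0 0 0"}}

```text
time_s: 11.4
position: [0.5753, -0.0226, 0.0464]
tool_rot: [[-0.195, 0.981, -0.0], [0.981, 0.195, 0.0], [0.0, -0.0, -1.0]]
ft_force: [-1.1, 0.8, -0.9]
grip_width: 0.015
gripper_force: 48.9
```

Emit:
{"api": "move_arm", "payload": {"plan": "0 0 0.0005 0 0 0 0; 0 0 0.0005 0 0 0 0; 0 0 0 0 0 0 0"}}

```text
time_s: 11.78
position: [0.5755, -0.0227, 0.0457]
tool_rot: [[-0.195, 0.981, 0.0], [0.981, 0.195, -0.0], [-0.0, 0.0, -1.0]]
ft_force: [-0.2, -1.0, 2.9]
grip_width: 0.015
gripper_force: 49.4
```

Emit:
{"api": "move_arm", "payload": {"plan": "0.01 0 0 0 0 0 0; 0.01 0 0 0 0 0 0; 0.008 0 0 0 0 0 0; 0.008 0 0 0 0 0 0; 0.008 0 0 0 0 0 0; 0 0 0 0 0 0 0"}}

```text
time_s: 12.52
position: [0.567, 0.0219, 0.0459]
tool_rot: [[-0.195, 0.981, 0.001], [0.981, 0.195, 0.0], [0.0, 0.001, -1.0]]
ft_force: [0.4, -0.1, 6.7]
grip_width: 0.015
gripper_force: 49.8
```

Emit:
{"api": "move_arm", "payload": {"plan": "0.006 0 0 0 0 0 0; 0.005 0 0 0 0 0 0; 0 0 0 0 0 0 0"}}

```text
time_s: 12.9
position: [0.565, 0.0322, 0.0461]
tool_rot: [[-0.195, 0.981, 0.002], [0.981, 0.195, -0.0], [-0.001, 0.002, -1.0]]
ft_force: [0.9, -1.6, 6.6]
grip_width: 0.015
gripper_force: 49.9
```

Emit:
{"api": "move_arm", "payload": {"plan": "0.003 0 -0.0003 0 0 0 0; 0.003 0 0 0 0 0 0; 0 0 0 0 0 0 0"}}

```text
time_s: 13.28
position: [0.5637, 0.0377, 0.0461]
tool_rot: [[-0.195, 0.981, 0.001], [0.981, 0.195, -0.001], [-0.001, 0.001, -1.0]]
ft_force: [0.6, -2.5, 6.1]
grip_width: 0.0152
gripper_force: 49.8
```

Emit:
{"api": "move_arm", "payload": {"plan": "0.003 0 0 0 0 0 0; 0.003 0 0 0 0 0 0; 0 0 0 0 0 0 0"}}

```text
time_s: 13.65
position: [0.5627, 0.0433, 0.0462]
tool_rot: [[-0.195, 0.981, 0.001], [0.981, 0.195, -0.001], [-0.001, 0.001, -1.0]]
ft_force: [1.3, -3.9, 4.7]
grip_width: 0.0153
gripper_force: 49.8
```

```bash
cat > lift.py <<'E'
from h import *
import sys
d=np.array([-.1951,.9808]);n=np.array([-d[1],d[0]]);H=np.array([.5501,.1063])
def prof(cam,D):
    P=cloud(cam,D).reshape(-1,3);x=(P[:,:2]-H)@d;y=(P[:,:2]-H)@n
    s=(abs(y+(.002 if cam=='scene' else 0))<.012)&(x>-.006)&(x<.044)&(P[:,2]>.05)&(P[:,2]<.075)
    a=np.polyfit(x[s],P[s,2],1);r=P[s,2]-np.polyval(a,x[s]);k=abs(r)<.003
    a=np.polyfit(x[s][k],P[s,2][k],1);return a[0],np.polyval(a,-.015),np.polyval(a,.055),k.sum()
for f,c in [('scene2','scene'),('scene3','scene'),('top2','top'),('top3','top')]: print(f,np.round(prof(c,np.load(f+'.npz')['d']),4))
for c in ['top','scene']:
    for i in range(2):
        im,D=viewer.get_image(c);print('now',c,np.round(prof(c,D),4))
    if len(sys.argv)>1: cv2.imwrite(f'pics/{sys.argv[1]}_{c}.png',cv2.resize(im[165:255,236:400],None,fx=4.8,fy=4.8,interpolation=cv2.INTER_CUBIC)[:,:,::-1])
s=env.observe();p=np.array(s['position']);print('TCP hx',(p[:2]-H)@d,(p[:2]-H)@n,p[2],mat(s['ft_force']))
E
python3 lift.py
```

```text
scene2 [-9.10e-03  5.77e-02  5.71e-02  1.03e+02]
scene3 [6.30e-03 5.70e-02 5.74e-02 9.80e+01]
top2 [-1.27e-02  5.76e-02  5.67e-02  6.20e+01]
top3 [3.54e-02 5.63e-02 5.87e-02 5.80e+01]
now top [1.04e-02 5.66e-02 5.74e-02 1.20e+01]
now top [-0.2766  0.0728  0.0535  9.    ]
now scene [-4.50e-03  5.80e-02  5.77e-02  9.10e+01]
now scene [-2.66e-02  5.85e-02  5.66e-02  9.30e+01]
TCP hx -0.06419744803286785 -4.0420917548848745e-05 0.046141897764217954 [0.44, -3.4425, 5.4307]
```

Emit:
{"api": "move_arm", "payload": {"plan": "0.003 0 0 0 0 0 0; 0.003 0 0 0 0 0 0; 0.002 0 0 0 0 0 0; 0 0 0 0 0 0 0"}}

```text
time_s: 14.35
position: [0.5611, 0.0511, 0.0462]
tool_rot: [[-0.195, 0.981, 0.001], [0.981, 0.195, -0.001], [-0.001, 0.001, -1.0]]
ft_force: [0.8, -4.8, 5.5]
grip_width: 0.0149
gripper_force: 49.9
```

```bash
python3 lift.py l1
python3 - <<'E'
from lift import prof
from h import *
L=[prof('scene',viewer.get_image('scene')[1])[:3] for i in range(6)];print(np.mean(L,0),np.std(L,0))
E
```

```text
scene2 [-9.10e-03  5.77e-02  5.71e-02  1.03e+02]
scene3 [6.30e-03 5.70e-02 5.74e-02 9.80e+01]
top2 [-1.27e-02  5.76e-02  5.67e-02  6.20e+01]
top3 [3.54e-02 5.63e-02 5.87e-02 5.80e+01]
now top [-8.8059  0.5688 -0.0476  2.    ]
now top [-3.6453  0.2686  0.0134  2.    ]
now scene [-4.46e-02  6.03e-02  5.72e-02  9.20e+01]
now scene [-4.97e-02  6.06e-02  5.72e-02  9.30e+01]
TCP hx -0.056310539476779276 -5.860200647438314e-05 0.046167450476599765 [1.327, -3.7475, 5.2737]
scene2 [-9.10e-03  5.77e-02  5.71e-02  1.03e+02]
scene3 [6.30e-03 5.70e-02 5.74e-02 9.80e+01]
top2 [-1.27e-02  5.76e-02  5.67e-02  6.20e+01]
top3 [3.54e-02 5.63e-02 5.87e-02 5.80e+01]
now top [-7.4016  0.4871 -0.031   2.    ]
now top [-5.2882e+00  3.6530e-01 -4.9000e-03  2.0000e+00]
now scene [-3.61e-02  6.00e-02  5.75e-02  9.80e+01]
now scene [-1.00e-04  5.88e-02  5.88e-02  1.06e+02]
TCP hx -0.056292045242318164 -2.064421931788872e-05 0.04613587245172503 [1.0588, -4.8978, 5.3873]
[-0.03729358  0.05995386  0.05734331] [0.01267287 0.00042456 0.00055474]
```

View pics/l1_scene.png

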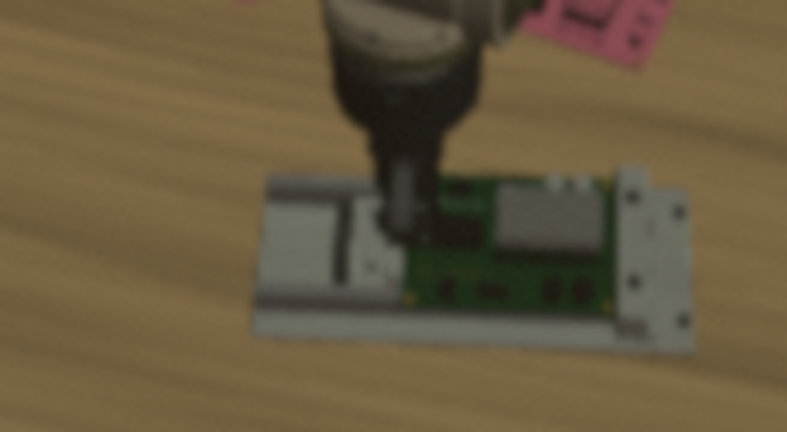

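The view shows the wedge blade (crop about 440–485, 230) running under the module's near end, and the module tilted. The depth fit puts the lift at about 2.6–2.9 mm, which is within the limits, so I'm handing in.

```bash
python3 -c "
from rig import env
print(env.close_job())"
```

```text
the job is handed in; nothing more can be done
None
```

I handed in the job with the board clamped and the gripped wedge lying flat under the module. By depth-image fit its near end is about 2.6–2.9 mm up; no verdict came back.

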